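# Lock the propping jack with its knurled ring

### The arm

A 6-joint arm with a two-finger parallel gripper is mounted at the origin on the work surface. World frame = base frame: x ahead of the robot, y to its left, z up, the work surface at z = 0. Lengths are in m, angles in rad, forces in N, time in s.
With the tool pointing down it reaches from about 0.375 to 0.975 m from the base axis. Payload 3.8 kg.
Tool frame: the origin (TCP) lies at the very end of the fingers, on their centre line; the grasp point (between the pads) lies 19 mm behind it; z points along the fingers, y is the line along which they close (so a half turn about z gives the same grasp; the last joint's range is limited). The gripper opens to 85 mm and grips with 20 to 120 N. Pads are 22 mm wide; open, the fingers measure 114 mm over their backs; the gripper's body (76 mm by 85 mm) begins 54 mm behind the grasp point. The pads swing forward as they close: fully open they stand 13 mm farther back than shut.
Start: joints at [1.179, 0.264, 1.604, -0, 1.274, -0.037], TCP at [0.234, 0.633, 0.194] pointing down, gripper open.
Joint ranges: [-2.63, 2.63], [-0.94, 2.18], [0.31, 2.57], [-1.31, 4.45], [0, 2.66], [-2.55, 2.55]. Speed limits (rad/s): [2.57, 2.57, 3.14, 3.14, 3.14, 3.14].

### API

Orientations are given as a rotation vector (axis times angle).
In Python, from workcell import read_state, read_camera, calibration, finish_job gives the robot as it stands.
- The arm moves only by the tool step_arm, never from a script. Its argument "commands" is a list of rows, each an object of numbers: "fingers": the gripper's target within -1 to 1 (shut at 1, half-way at 0, fully open at -1); "dx", "dy", "dz": the shift along the tool's x, y, z in m; "roll": the turn about the tool's z in degrees. In form: [{"fingers": .., "dx": .., "dy": .., "dz": .., "roll": ..}, ...]. A call has 1 to 8 rows; each row is the pose to reach, as a shift and turn from the pose commanded when the call began, along the tool's axes at that moment; what a row does not reach only later rows make up. A row lasts 1/8 s, in which the tool goes at most 62.5 mm and 10.7 degrees, less where a joint would pass 70% of its speed; a pose out of reach is approached as far as the arm can. A call with a gripper value outside its range is refused whole. The fingers move at their own pace and stop on an object; "squeeze" is the grip in N (left out, the last holds). Time passes only in rows, so rows that repeat a pose let the fingers close. It gives the time, the measured TCP pose, the force, the opening and the grip force at its end, in the units of the state.
- read_state(): the state, without advancing time (a new reading comes with each control period).
- read_camera(name): name is "scene" or "top" or "wrist"; returns (picture, depth): 420x560x3 uint8, blue, green, red; 420x560 float32, m along the optical axis (not along the pixel's ray), 0 where there is no reading.
- calibration(name): a dict with "intrinsics" (3x3 intrinsics, pixels), "world_to_cam" (4x4, takes a point from world to camera coordinates). Camera axes: x right, y up, looking along -z (the intrinsics and any distortion apply to the point x, -y, -z); pixel columns grow to the right and rows downward; lengths in m; the calibration is good to about 2 mm. A picture is of the moment at which its call begins: read the wrist's pose just before it. calibration takes no time and is no camera call; for the wrist camera it gives the pose at the moment of the call.
- finish_job(): hands the job in; it is judged then, once.
The state is a dict: "time": time; "q": joint angles; "joint_vel": joint speeds; "joint_torque": joint torques, N m; "tool_pos": TCP position; "tcp_rot": TCP orientation; "wrist_force": force on the tool from outside, world axes, zero at the start; "torque": the same for the moment, N m; "width": opening from 0.0 (shut) to 1.0 (fully open); "grip_force": force on a finger pad.
Only numpy, scipy, OpenCV 4.12 (cv2) and the standard library are available. Lean on these libraries where they do the work, as an engineer would, in place of code of your own. Each camera call takes 0.05 s, during which the arm holds its last target. There are 200 camera calls.

### The job

Fit the loose steel holding key over the square head of the propping jack, with its bar between the two stop pins, so that the barrel cannot turn. Then turn the knurled lock ring clockwise (seen from above) until it is firmly nipped down on the brass collar, without forcing it and without the barrel turning from its setting by more than the little play of the key. Leave the key sitting on the head and leave the pinnacle, glue bottle and plaster block alone.

Things in the scene. Friction and masses are not known exactly. Their poses are not given: they have to be found in the camera images.
- jack: Grey cast jack, fixed on the bench; origin at bench height on the barrel's upright axis, z up. Base 160 (x) by 90 (y) by 20 mm high, x = -105 to +55 mm; 40 mm thick neck on it. Two steel stop pins, 10 mm thick, tops at z = 97 mm, stand at x = -55, y = -12.5 and +12.5 mm: a 15 mm gap for the key's bar. A rest bar joins them, top at z = 84 mm: the seated key lies level on it and the shoulder.
- seat (a point): Point on the barrel's axis, 84 mm above the bench: top of the barrel's round shoulder (36 mm across, under the square head), on which the key's underside rests when fully down. Above it the steel square head: 22 mm across flats for 8 mm, then 19 mm across for 3 mm (top at 95 mm); its flats are parallel to the jack's x and y when barrel is 0. Axes as the jack's.
- barrel (a joint): Turn of the barrel (with its square head) in the jack, rad, + anticlockwise from above; 0 at the start, which is the setting to keep. It turns with little drag (0.06 N m), less than the drag of the ring on its thread (about 0.15 N m), so an unheld barrel goes round with the ring. The key's play lets it turn about 0.15 rad; more than 0.25 rad loses the setting.
- ring: Centre of the dark steel knurled lock ring on the barrel: 61 mm across, 18 mm high, underside 57 mm above the bench at the start. Clockwise from above it sinks 4 mm per rad (let the hand follow). It meets the collar after 0.3 to 1.1 rad (plus the barrel's play), different each time; then the torque climbs quickly. About 0.5 N m is firmly nipped, 0.8 N m forces it. Once nipped it stays.
- collar: Brass collar, 50 mm across and 8 mm thick, fixed on top of the neck under the ring; origin at the centre of its upper face, on which the ring is nipped. Packed to a slightly different height each time (face 52.6 to 55.7 mm above the bench).
- key: Loose steel holding key, 150 g, lying flat: the origin is on the underside at the centre of the square window (23.6 mm square, in a 36 mm square head 9 mm thick); its bar, 12 mm wide and 9 mm thick, runs from there along the key's -x to x = -98 mm. z up.
- key_grip (a point): Centre of the key's grip block at the end of the bar, to pick it up by: 26 mm along the key's x, 12 mm wide across y, 22 mm high from the underside; 85 mm from the window's centre along -x and 11 mm above the underside. Axes as the key's. On the jack it lies beyond the stop pins, at jack x = -85 mm.
- pinnacle: Bystander: plaster model pinnacle, 48 mm across, 110 mm high, origin under its foot.
- glue: Bystander: white glue bottle, 44 mm across, 110 mm high, origin under its foot.
- block: Bystander: plaster block 60 by 35 by 30 mm with a round boss, origin under its centre.
Not all that is in view belongs to the job. Of the things that look like the jack, the smaller one is meant.

How it is judged:
On the way, in this order (a step that is already met when the one before it is completed fails the run):
1. the key is fully down on the square head with its bar between the stop pins (distance between key and seat below 0.005 m and angle between the x axis of key and the x axis of jack, either way round below 0.15 rad), for 0.3 s.
2. the ring is nipped on the collar with the key in place (contact force between ring and collar above 40 N and distance between key and seat below 0.006 m), for 0.3 s.
At the end, for the whole second after the job is handed in: the ring presses on the collar with more than 40 N, the key still sits fully down on the head (within 6 mm, bar within 0.15 rad of the gap) at rest, and the barrel is within 0.25 rad of its setting (all of step 2 and angle between the x axis of key and the x axis of jack, either way round below 0.15 rad and value of joint barrel between -0.25 and 0.25 rad and linear speed of key below 0.02 m/s); the robot touches nothing.
It fails at once if the barrel is turned by more than 0.25 rad from its setting (value of joint barrel above 0.25 rad or value of joint barrel below -0.25 rad).
It fails at once if the ring is forced: it presses on the collar with more than 150 N (contact force between ring and collar above 150 N).
It fails at once if a bystander is moved by more than 20 mm (distance of any of pinnacle, glue, block from where it was at the start of the episode above 0.02 m).
It also fails if it takes over 61 s, if anything falls off the work surface, if the arm or the gripper's body presses on something with over 40 N, if the wrist force passes 120 N, or if a joint passes its speed limit or range.

## Working session

There is one attempt and no reset: what is moved stays moved. The work goes in short steps, Python scripts to look and compute and a tool call to move; the robot and the scene stay as the last step left them, time stands still between calls to the robot, and variables do not carry over. Pictures are saved under pics/ and viewed, at most 12 in all, crops included, and the job is handed in when it is done.

Besides the shell and the picture viewer there is one more tool, called after ">>>" by a JSON object that holds its "api" and its "payload". step_arm: Moves the arm, as the interface text tells. Its arguments: {"type":"object","properties":{"commands":{"type":"array","items":{"type":"object","properties":{"fingers":{"type":"number"},"dx":{"type":"number"},"dy":{"type":"number"},"dz":{"type":"number"},"roll":{"type":"number"}}}},"squeeze":{"type":"number"}},"required":["commands"]}

```bash
mkdir -p pics; cat > h.py <<'E'
import numpy as np, cv2
from workcell import *
def snap(n,f):
    c=calibration(n); p,d=read_camera(n); cv2.imwrite('pics/'+f+'.png',p); np.savez('pics/'+f+'.npz',d=d,K=c['intrinsics'],T=c['world_to_cam'],p=p); return p,d
def w(f,u,v,z=None):
    a=np.load('pics/'+f+'.npz'); K,T=a['K'],a['T']; r=np.linalg.inv(K)@[u,v,1]; r=np.array([r[0],-r[1],-1])
    Ti=np.linalg.inv(T)
    if z is None:
        d=a['d'][int(round(v)),int(round(u))]; return (Ti@np.r_[r*d,1])[:3]
    o=Ti[:3,3]; g=Ti[:3,:3]@r; return o+g*(z-o[2])/g[2]
E
python3 - <<'E'
from h import *
s=read_state(); print(s['time'],s['tool_pos'],s['tcp_rot'],s['width'])
for n in('scene','top'): snap(n,n+'0')
print({k:v for k,v in calibration('top').items()})
a=np.hstack([cv2.imread('pics/top0.png')]);
E
```

```text
0.0 [0.23417742 0.63216754 0.19231212] [-0.55436395 -3.09180958  0.00359329] 1.0005633413117299
{'intrinsics': array([[479.11686537,   0.        , 283.93447632],
       [  0.        , 479.11686537, 208.90663964],
       [  0.        ,   0.        ,   1.        ]]), 'world_to_cam': array([[ 0.01868465, -0.99982257, -0.00239121,  0.0475588 ],
       [ 0.98194495,  0.01790017,  0.1883181 , -0.55018339],
       [-0.18824188, -0.00586669,  0.98210518, -0.89724053],
       [ 0.        ,  0.        ,  0.        ,  1.        ]])}
```

View pics/top0.png

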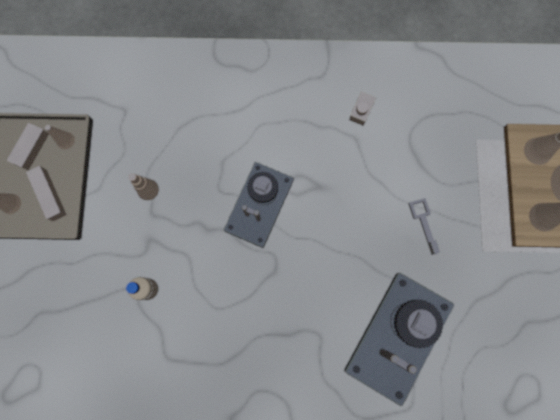

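View pics/scene0.png

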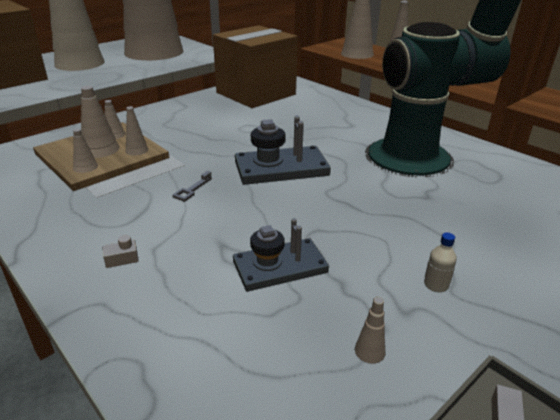

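In the top view there are two jack-like things: a small one (head at 262,186) with a brass collar in the scene view, and a large one (418,324). I choose the small one. The only key is the one with its window at (419,209) and its grip at (434,249). Bystanders: pinnacle (146,188), glue (141,288), block (362,108). Next is a close crop to check.

```bash
python3 - <<'E'
from h import *
p=cv2.imread('pics/top0.png')
a=cv2.resize(p[150:260,215:305],None,fx=4.4,fy=5.4*0+4.4,interpolation=cv2.INTER_CUBIC)
b=cv2.resize(p[190:265,395:450],None,fx=6,fy=6,interpolation=cv2.INTER_CUBIC)
H=max(a.shape[0],b.shape[0]); f=lambda x:np.vstack([x,np.zeros((H-x.shape[0],x.shape[1],3),np.uint8)])
cv2.imwrite('pics/crop1.png',np.hstack([f(a),f(b)])); print(a.shape,b.shape)
print(w('top0',262,184),w('top0',250,212),w('top0',419,209,.009),w('top0',434,249,.022),w('top0',434,249))
E
```

```text
(484, 396, 3) (450, 330, 3)
[0.58847434 0.10020259 0.09596805] [0.53547369 0.12209976 0.08651498] [ 0.56242195 -0.22191711  0.009     ] [ 0.47838439 -0.24561288  0.022     ] [ 0.47847001 -0.24584911  0.02123604]
```

View pics/crop1.png

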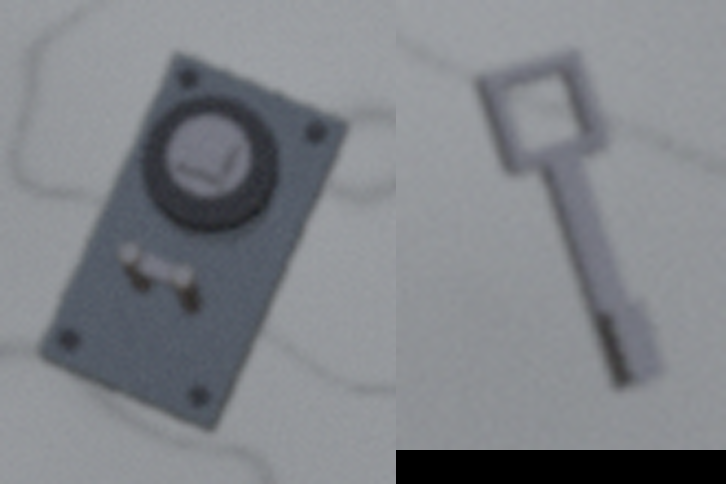

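The crop confirms the small jack: head top at about (263,184), pins at (244.5,207) and (256.6,211). The key's window is at (419,209) and its grip top at about (435,247).

```bash
python3 - <<'E'
from h import *
from scipy.spatial.transform import Rotation as R
A=lambda x,y:(215+x/4.4,150+y/4.4); B=lambda x,y:(395+(x-396)/6,190+y/6)
ang=lambda d:np.degrees(np.arctan2(d[1],d[0]))
c=np.array([w('top0',*A(*q),.02)[:2] for q in((178,52),(348,122),(212,430),(42,352))])
x=(c[0]+c[1]-c[2]-c[3])/2; ex=x/np.linalg.norm(x); print('jack',np.linalg.norm(x),ang(x),'axis',c.mean(0)+.025*ex)
h=w('top0',*A(213,148),.095); p=w('top0',*A(156,261),.097); print('head',h,p,np.linalg.norm((h-p)[:2]),ang(h-p))
k=w('top0',*B(542,112),.009); g=w('top0',*B(637,340),.022); print('key',k,g,np.linalg.norm((k-g)[:2]),ang(k-g))
m=R.from_rotvec(read_state()['tcp_rot']).as_matrix(); print(m.round(3)); t=read_state()['tool_pos']
# goal TCP above grip, z .12
print('shift',m.T@(np.r_[g[:2],.19]-t))
for nm in('top',):
  pass
print({k:w('top0',*q) for k,q in dict(pin=(140,182),glue=(134,288),block=(362,108)).items()})
print(calibration('wrist'))
E
```

```text
jack 0.15756770838566472 -22.153666696320563 axis [0.58830261 0.09895091]
head [0.58947485 0.09758215 0.095     ] [0.53870777 0.12059028 0.097     ] 0.055737510156318365 -24.380497654013393
key [ 0.56313858 -0.22263162  0.009     ] [ 0.48314224 -0.2481504   0.022     ] 0.08396798522403146 17.692651092680197
[[-0.938  0.347 -0.001]
 [ 0.347  0.938 -0.002]
 [ 0.    -0.002 -1.   ]]
shift [-0.53931315 -0.73908665  0.00393956]
{'pin': array([0.5917582 , 0.3380776 , 0.08137638]), 'glue': array([0.38803455, 0.32557104, 0.10826759]), 'block': array([ 0.76410711, -0.09942284,  0.05261198])}
{'intrinsics': array([[335.55067628,   0.        , 278.5247619 ],
       [  0.        , 335.55067628, 212.68392603],
       [  0.        ,   0.        ,   1.        ]]), 'world_to_cam': array([[ 3.47395277e-01,  9.37718345e-01, -9.09117968e-04,
        -6.74275560e-01],
       [-8.89128942e-01,  3.29086081e-01, -3.18044140e-01,
         4.10748773e-02],
       [-2.97936647e-01,  1.11295355e-01,  9.48075471e-01,
        -3.80528773e-01],
       [ 0.00000000e+00,  0.00000000e+00,  0.00000000e+00,
         1.00000000e+00]])}
```

>>> {"api": "step_arm", "payload": {"commands": [{"dx":-0.539,"dy":-0.739,"dz":0,"roll":-37.7,"fingers":-1},{"dx":-0.539,"dy":-0.739,"dz":0,"roll":-37.7,"fingers":-1},{"dx":-0.539,"dy":-0.739,"dz":0,"roll":-37.7,"fingers":-1},{"dx":-0.539,"dy":-0.739,"dz":0,"roll":-37.7,"fingers":-1},{"dx":-0.539,"dy":-0.739,"dz":0,"roll":-37.7,"fingers":-1},{"dx":-0.539,"dy":-0.739,"dz":0,"roll":-37.7,"fingers":-1},{"dx":-0.539,"dy":-0.739,"dz":0,"roll":-37.7,"fingers":-1},{"dx":-0.539,"dy":-0.739,"dz":0,"roll":-37.7,"fingers":-1}]}}

```text
time: 1.1
tool_pos: [0.3704, 0.1499, 0.1935]
tcp_rot: [-0.475, 3.105, -0.0]
wrist_force: [1.7, 0.2, -0.6]
width: 0.994
grip_force: 0.0
```

```bash
cat >> h.py <<'E'
from scipy.spatial.transform import Rotation as R
def go(x,y,z,yaw=None):
    s=read_state(); m=R.from_rotvec(s['tcp_rot']).as_matrix(); a=np.degrees(np.arctan2(m[1,0],m[0,0]))
    print('t',s['time'],'tcp',s['tool_pos'].round(4),'yaw',a.round(2),'tilt',m[2].round(4),'q',np.round(s['q'],2),'F',np.round(s['wrist_force'],1),'w',s['width'])
    print('shift',(m.T@(np.array([x,y,z])-s['tool_pos'])).round(4),'roll',None if yaw is None else round((a-yaw+180)%360-180,2))
E
python3 -c "
from h import *
go(.483,-.248,.10,197.7)"
```

```text
t 1.1 tcp [0.3704 0.1499 0.1935] yaw -162.59 tilt [-5.e-04 -2.e-04 -1.e+00] q [ 0.32 -0.28  2.15 -0.    1.28 -1.55] F [ 1.7  0.2 -0.6] w 0.9940160701398998
shift [ 0.0116 -0.4133  0.0936] roll -0.29
```

>>> {"api": "step_arm", "payload": {"commands": [{"dx":0.0116,"dy":-0.413,"dz":0,"roll":-0.3},{"dx":0.0116,"dy":-0.413,"dz":0,"roll":-0.3},{"dx":0.0116,"dy":-0.413,"dz":0,"roll":-0.3},{"dx":0.0116,"dy":-0.413,"dz":0,"roll":-0.3},{"dx":0.0116,"dy":-0.413,"dz":0,"roll":-0.3},{"dx":0.0116,"dy":-0.413,"dz":0,"roll":-0.3},{"dx":0.0116,"dy":-0.413,"dz":0.04,"roll":-0.3},{"dx":0.0116,"dy":-0.413,"dz":0.06,"roll":-0.3}]}}

```text
invalid input
```

```bash
python3 -c "
from h import *
go(.483,-.248,.10,197.7)
snap('wrist','w1')"
```

```text
t 1.1 tcp [0.3704 0.1499 0.1935] yaw -162.59 tilt [-5.e-04 -2.e-04 -1.e+00] q [ 0.32 -0.28  2.15 -0.    1.28 -1.55] F [ 1.7  0.2 -0.6] w 0.9940160701398998
shift [ 0.0116 -0.4133  0.0936] roll -0.29
```

View pics/w1.png

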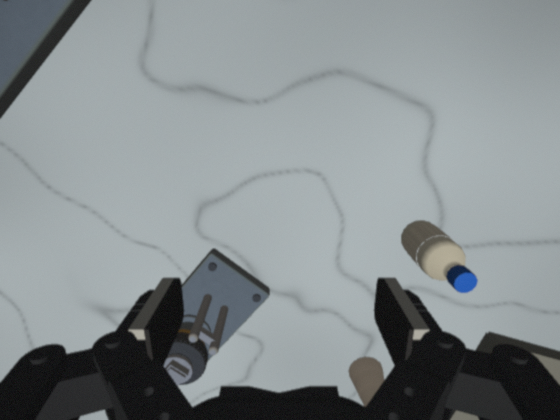

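The call was refused, probably because "fingers" was missing, so this view is still from the old pose. It shows the small jack at (195,340) and the glue bottle at (440,250), with the fingers at the bottom.

>>> {"api": "step_arm", "payload": {"commands": [{"dx":0.0116,"dy":-0.413,"dz":0,"roll":-0.3,"fingers":-1},{"dx":0.0116,"dy":-0.413,"dz":0,"roll":-0.3,"fingers":-1},{"dx":0.0116,"dy":-0.413,"dz":0,"roll":-0.3,"fingers":-1},{"dx":0.0116,"dy":-0.413,"dz":0,"roll":-0.3,"fingers":-1},{"dx":0.0116,"dy":-0.413,"dz":0,"roll":-0.3,"fingers":-1},{"dx":0.0116,"dy":-0.413,"dz":0,"roll":-0.3,"fingers":-1},{"dx":0.0116,"dy":-0.413,"dz":0.03,"roll":-0.3,"fingers":-0.4},{"dx":0.0116,"dy":-0.413,"dz":0.06,"roll":-0.3,"fingers":-0.4}]}}

```text
time: 2.15
tool_pos: [0.4835, -0.2487, 0.1329]
tcp_rot: [-0.477, 3.105, -0.002]
wrist_force: [-0.7, 1.1, 1.0]
width: 0.698
grip_force: 0.0
```

```bash
python3 -c "
from h import *
go(.483,-.248,.10,197.7)
snap('wrist','w2')
T=calibration('wrist')['world_to_cam'];print(-T[:3,:3].T@T[:3,3])"
```

```text
t 2.15 tcp [ 0.4835 -0.2487  0.1329] yaw -162.53 tilt [-4.0e-04 -1.1e-03 -1.0e+00] q [-0.52  0.06  1.95 -0.    1.13 -2.4 ] F [-0.7  1.1  1. ] w 0.6984295580474817
shift [0.0003 0.0008 0.0329] roll -0.23
[ 0.40282904 -0.27102117  0.30886097]
```

View pics/w2.png

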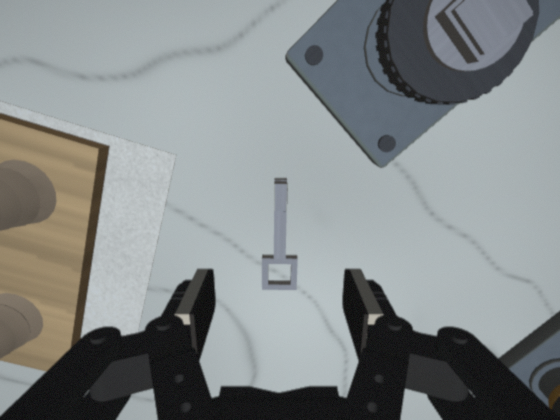

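The key is well centred, with its window centre at (280,272) and the grip end at about (280,183). The large jack is at upper right.

```bash
python3 -c "
from h import *
k=w('w2',280,272,.009)
for v in (178,184,190,205,212,215): print(v,w('w2',280.5,v,.022),w('w2',280.5,v), np.hypot(*(k-w('w2',280.5,v,.022))[:2]))
g=w('w2',280.5,190,.022);d=k-g;print(k,np.degrees(np.arctan2(d[1],d[0])))
p=cv2.imread('pics/w2.png')[165:300,220:340];cv2.imwrite('pics/c2.png',cv2.resize(p,None,fx=4.4,fy=4.4,interpolation=cv2.INTER_CUBIC))"
```

```text
178 [ 0.46733569 -0.25164725  0.022     ] [ 0.47127827 -0.25028094  0.00353737] 0.10058607980156964
184 [ 0.47253504 -0.2499998   0.022     ] [ 0.47244977 -0.25002915  0.02236853] 0.09513202384573789
190 [ 0.47779568 -0.24833292  0.022     ] [ 0.47778769 -0.24833566  0.02203203] 0.08961367965600721
205 [ 0.49122265 -0.24407849  0.022     ] [ 0.49100378 -0.24415254  0.02274079] 0.07552899711679978
212 [ 0.49762698 -0.24204923  0.022     ] [ 0.50149718 -0.24074561  0.00980743] 0.06881098187680086
215 [ 0.50039933 -0.24117079  0.022     ] [ 0.50431206 -0.23985512  0.0100319 ] 0.06590284406309974
[ 0.56335262 -0.22167544  0.009     ] 17.30577691543086
```

View pics/c2.png

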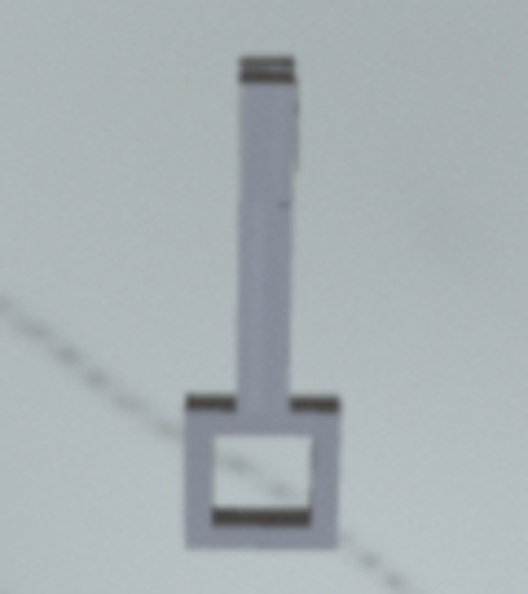

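>>> {"api": "step_arm", "payload": {"commands": [{"dx":-0.0014,"dy":0.0021,"dz":0.05,"roll":0.4,"fingers":-0.3},{"dx":-0.0014,"dy":0.0021,"dz":0.1,"roll":0.4,"fingers":-0.3},{"dx":-0.0014,"dy":0.0021,"dz":0.12,"roll":0.4,"fingers":-0.3},{"dx":-0.0014,"dy":0.0021,"dz":0.129,"roll":0.4,"fingers":-0.3},{"dx":-0.0014,"dy":0.0021,"dz":0.129,"roll":0.4,"fingers":1},{"dx":-0.0014,"dy":0.0021,"dz":0.129,"roll":0.4,"fingers":1},{"dx":-0.0014,"dy":0.0021,"dz":0.129,"roll":0.4,"fingers":1},{"dx":-0.0014,"dy":0.0021,"dz":0.129,"roll":0.4,"fingers":1}], "squeeze": 90}}

```text
time: 3.2
tool_pos: [0.484, -0.2438, 0.0056]
tcp_rot: [-0.472, 3.105, -0.002]
wrist_force: [-0.6, -0.6, 0.1]
width: 0.001
grip_force: 0.0
```

```bash
python3 -c "
from h import *
go(.483,-.248,.16)"
```

```text
t 3.2 tcp [ 0.484  -0.2438  0.0056] yaw -162.73 tilt [-0.0011 -0.0012 -1.    ] q [-0.51  0.21  2.05 -0.    0.88 -2.38] F [-0.6 -0.6  0.1] w 0.0007255852656576854
shift [ 0.002  -0.0039 -0.1544] roll None
```

The fingers shut fully on nothing, so I'll look.

```bash
python3 -c "
from h import *
go(.4842,-.2463,.0056)
p,d=snap('wrist','w3');q,_=snap('top','t3')
a=cv2.resize(q[180:280,380:480],(420,420),interpolation=cv2.INTER_CUBIC)
cv2.imwrite('pics/c3.png',np.hstack([p[:,90:470],a]))"
```

```text
t 3.2 tcp [ 0.484  -0.2438  0.0056] yaw -162.73 tilt [-0.0011 -0.0012 -1.    ] q [-0.51  0.21  2.05 -0.    0.88 -2.38] F [-0.6 -0.6  0.1] w 0.0007255852656576854
shift [ 0.0006 -0.0025  0.    ] roll None
```

View pics/c3.png

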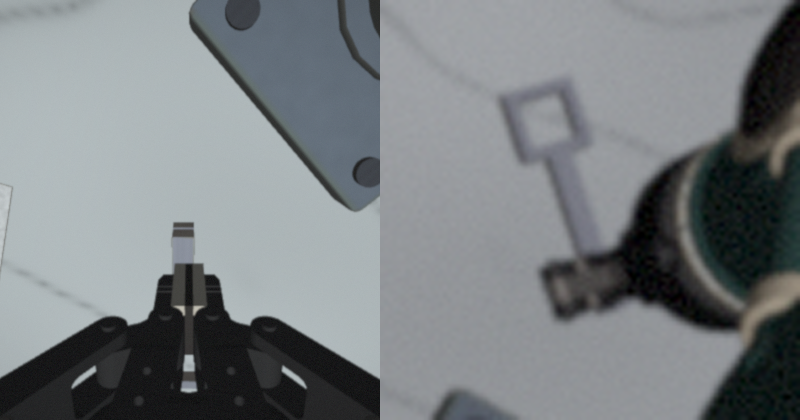

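>>> {"api": "step_arm", "payload": {"commands": [{"dx":0,"dy":0,"dz":0,"roll":0,"fingers":1},{"dx":0,"dy":0,"dz":0,"roll":0,"fingers":1},{"dx":0,"dy":0,"dz":-0.02,"roll":0,"fingers":1},{"dx":0,"dy":0,"dz":-0.04,"roll":0,"fingers":1},{"dx":0,"dy":0,"dz":-0.04,"roll":0,"fingers":1}]}}

```text
time: 3.92
tool_pos: [0.485, -0.2443, 0.0464]
tcp_rot: [-0.471, 3.103, -0.004]
wrist_force: [0.6, -0.9, -0.1]
width: 0.006
grip_force: 0.0
```

```bash
python3 -c "
from h import *
go(.4842,-.2463,.0056)
p,d=snap('wrist','w4');q,e=snap('top','t4')
print(w('t4',416,222),w('t4',427,225),w('t4',428,235))
b=cv2.resize(p[150:410,180:380],(400,520),interpolation=cv2.INTER_CUBIC)[:420]
a=cv2.resize(q[180:280,380:475],(400,420),interpolation=cv2.INTER_CUBIC)
cv2.imwrite('pics/c4.png',np.hstack([b,a]))"
```

```text
t 3.925 tcp [ 0.485  -0.2443  0.0464] yaw -162.73 tilt [-0.0027 -0.0028 -1.    ] q [-0.51  0.15  2.03  0.    0.96 -2.38] F [ 0.6 -0.9 -0.1] w 0.005821162587676948
shift [ 0.0015 -0.0016  0.0408] roll None
[ 0.53575263 -0.2160255   0.00451684] [ 0.52880893 -0.23660514  0.01108873] [ 0.50857003 -0.23881688  0.00792118]
```

View pics/c4.png

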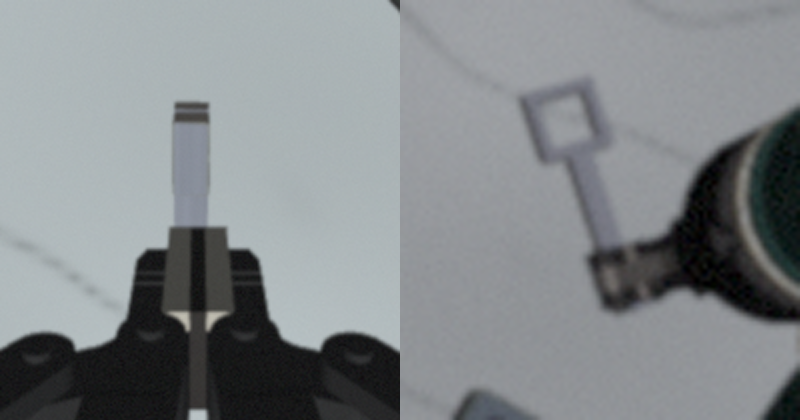

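```bash
python3 -c "
from h import *
def pr(f,x):
    a=np.load('pics/'+f+'.npz');c=a['T']@np.r_[x,1];u=a['K']@[c[0],-c[1],-c[2]];return (u[:2]/u[2]).round(1),-c[2]
for f,t in(('w3',[.484,-.2438,.0056]),('w4',[.485,-.2443,.0464])):
    print(f,'tcp',pr(f,t))
    for dz in (.01,.02): print(pr(f,np.array(t)+[0,0,dz]))
for u,v in((270,270),(288,270),(270,290),(290,290),(278,230)): print('w3',(u,v),w('w3',u,v))
for u,v in((268,268),(292,268),(268,290),(292,290),(275,235)): print('w4',(u,v),w('w4',u,v))
T=np.load('pics/w4.npz')['T'];print(-T[:3,:3].T@T[:3,3])
g=w('w4',275.5,210.5,.022);g2=w('w4',275.5,246.5,.022);print(g,g2)
k=np.load('pics/t4.npz')['d']
"
```

```text
w3 tcp (array([278.1, 246.9]), np.float64(0.19746951045155509))
(array([278. , 254.4]), np.float64(0.18799545063376039))
(array([278. , 262.6]), np.float64(0.17852139081596574))
w4 tcp (array([278.1, 247. ]), np.float64(0.19746037257172278))
(array([278.1, 254.5]), np.float64(0.1879914645125165))
(array([278.1, 262.7]), np.float64(0.17852255645331022))
w3 (270, 270) [ 0.47464177 -0.25039076  0.05394469]
w3 (288, 270) [ 0.47154011 -0.24308025  0.05541531]
w3 (270, 290) [ 0.47418185 -0.25011136  0.07092937]
w3 (290, 290) [ 0.47223262 -0.24245207  0.07026406]
w3 (278, 230) [ 0.47113119 -0.24782399  0.0126027 ]
w4 (268, 268) [ 0.47521866 -0.25192549  0.09401404]
w4 (292, 268) [ 0.47208188 -0.24176494  0.09396152]
w4 (268, 290) [ 0.47543074 -0.25129956  0.1114425 ]
w4 (292, 290) [ 0.47253618 -0.24229927  0.1115798 ]
w4 (275, 235) [ 0.48784462 -0.24563725  0.02248094]
[ 0.40598616 -0.26839996  0.22688285]
[ 0.47165984 -0.2502784   0.022     ] [ 0.4958687  -0.24282856  0.022     ]
```

```bash
python3 -c "
from h import *
for f in('w3','w4'):
  for u in (270,290):
    print(f,u,[(v,w(f,u,v).round(4).tolist()) for v in range(256,274,2)])
  print(w(f,200,150))
print(w('w1',135,330),w('w1',150,300),w('w1',165,300))
for v in range(230,262,2): print([int(x*1000) for x in np.load('pics/t4.npz')['d'][v,420:450:2]])
"
```

```text
w3 270 [(256, [0.4829, -0.2487, 0.0227]), (258, [0.4838, -0.2484, 0.0232]), (260, [0.485, -0.248, 0.0232]), (262, [0.4869, -0.2475, 0.0217]), (264, [0.475, -0.2504, 0.0477]), (266, [0.4742, -0.2506, 0.0512]), (268, [0.4743, -0.2505, 0.0529]), (270, [0.4746, -0.2504, 0.0539]), (272, [0.4743, -0.2504, 0.0564])]
w3 290 [(256, [0.4898, -0.2344, 0.0007]), (258, [0.4909, -0.234, 0.0009]), (260, [0.4918, -0.2338, 0.0017]), (262, [0.4934, -0.2332, 0.0012]), (264, [0.4721, -0.2417, 0.0479]), (266, [0.4718, -0.2419, 0.0506]), (268, [0.4721, -0.2418, 0.0518]), (270, [0.4714, -0.2422, 0.0552]), (272, [0.4719, -0.2421, 0.056])]
[ 0.44332309 -0.30133586  0.00053067]
w4 270 [(256, [0.51, -0.2427, 0.0087]), (258, [0.511, -0.2424, 0.0098]), (260, [0.5125, -0.242, 0.0099]), (262, [0.5144, -0.2414, 0.009]), (264, [0.4752, -0.2511, 0.0897]), (266, [0.4753, -0.251, 0.0915]), (268, [0.4753, -0.251, 0.0933]), (270, [0.4758, -0.2508, 0.0943]), (272, [0.4755, -0.2509, 0.0966])]
w4 290 [(256, [0.5096, -0.2275, 0.0003]), (258, [0.5118, -0.2267, -0.0012]), (260, [0.513, -0.2264, -0.0004]), (262, [0.5143, -0.226
[... 848 characters left out ...]
 797, 793, 783, 772]
[988, 991, 985, 812, 812, 811, 805, 805, 803, 802, 799, 796, 788, 780, 777]
[986, 986, 986, 812, 808, 809, 806, 805, 802, 834, 845, 793, 788, 786, 785]
[984, 982, 985, 813, 811, 807, 811, 813, 813, 816, 834, 0, 888, 858, 840]
[985, 982, 983, 984, 810, 809, 808, 812, 815, 816, 834, 986, 983, 987, 985]
[982, 0, 983, 983, 810, 808, 807, 963, 961, 981, 985, 985, 984, 984, 982]
[984, 986, 985, 981, 982, 982, 981, 984, 981, 981, 981, 986, 982, 981, 984]
[982, 981, 981, 982, 982, 985, 982, 982, 983, 981, 982, 981, 979, 980, 983]
[981, 983, 979, 985, 982, 981, 983, 985, 981, 984, 982, 981, 979, 979, 983]
[982, 980, 977, 979, 980, 980, 982, 984, 980, 980, 984, 985, 983, 980, 977]
```

The depth at the fingertips in both wrist views puts the real tips about 42 mm above the reported TCP: z 0.048 against 0.0056, and 0.089 against 0.0464. The bench and key read their correct heights in the same images. So the fingers closed above the key, and the key hasn't moved. I'll treat the real tip as TCP + 42 mm and descend in stages, watching the force.

>>> {"api": "step_arm", "payload": {"commands": [{"dx":0.0016,"dy":-0.0018,"dz":0,"roll":0.4,"fingers":-0.3},{"dx":0.0016,"dy":-0.0018,"dz":0,"roll":0.4,"fingers":-0.3},{"dx":0.0016,"dy":-0.0018,"dz":0.02,"roll":0.4,"fingers":-0.3},{"dx":0.0016,"dy":-0.0018,"dz":0.05,"roll":0.4,"fingers":-0.3},{"dx":0.0016,"dy":-0.0018,"dz":0.065,"roll":0.4,"fingers":-0.3},{"dx":0.0016,"dy":-0.0018,"dz":0.072,"roll":0.4,"fingers":-0.3},{"dx":0.0016,"dy":-0.0018,"dz":0.072,"roll":0.4,"fingers":-0.3}]}}

```text
time: 4.9
tool_pos: [0.4823, -0.2456, -0.0275]
tcp_rot: [0.461, -3.107, -0.001]
wrist_force: [-0.1, -0.7, -0.9]
width: 0.651
grip_force: 0.0
```

```bash
python3 -c "
from h import *
go(.484,-.2465,-.035)
p,d=snap('wrist','w5')
a=np.load('pics/w5.npz')
P=np.array([[*w('w5',u,v),u,v] for v in range(200,300,3) for u in range(200,360,4) if d[v,u]>0])
m=(P[:,2]<.06)&(P[:,2]>.004); print(P[m&(abs(P[:,4]-265)<20)][:, [3,4,0,1,2]].round(3)[::9])
"
```

```text
t 4.9 tcp [ 0.4823 -0.2456 -0.0275] yaw -163.13 tilt [ 4.e-04  4.e-04 -1.e+00] q [-0.52  0.26  2.07 -0.    0.82 -2.38] F [-0.1 -0.7 -0.9] w 0.6509863397412469
shift [-0.0014 -0.0014  0.0075] roll None
[[ 2.76e+02  2.51e+02  4.71e-01 -2.50e-01  5.00e-03]
 [ 2.68e+02  2.57e+02  4.72e-01 -2.54e-01  1.00e-02]
 [ 2.80e+02  2.60e+02  4.71e-01 -2.48e-01  1.30e-02]
 [ 2.68e+02  2.66e+02  4.73e-01 -2.53e-01  1.80e-02]
 [ 2.64e+02  2.69e+02  4.73e-01 -2.55e-01  2.10e-02]
 [ 3.52e+02  2.69e+02  4.62e-01 -2.18e-01  2.10e-02]
 [ 2.72e+02  2.72e+02  4.72e-01 -2.51e-01  2.30e-02]
 [ 2.00e+02  2.75e+02  4.82e-01 -2.81e-01  2.40e-02]
 [ 2.80e+02  2.75e+02  4.73e-01 -2.48e-01  2.40e-02]
 [ 2.08e+02  2.78e+02  4.80e-01 -2.77e-01  2.80e-02]
 [ 3.40e+02  2.78e+02  4.69e-01 -2.20e-01  1.90e-02]
 [ 2.16e+02  2.81e+02  4.85e-01 -2.74e-01  2.20e-02]
 [ 3.48e+02  2.81e+02  4.63e-01 -2.21e-01  3.10e-02]
 [ 2.68e+02  2.84e+02  4.80e-01 -2.51e-01  2.10e-02]
 [ 3.56e+02  2.84e+02  4.62e-01 -2.19e-01  3.30e-02]]
```

>>> {"api": "step_arm", "payload": {"commands": [{"dx":-0.0014,"dy":-0.001,"dz":0.009,"roll":0,"fingers":-0.3},{"dx":-0.0014,"dy":-0.001,"dz":0.009,"roll":0,"fingers":0.5},{"dx":-0.0014,"dy":-0.001,"dz":0.009,"roll":0,"fingers":1},{"dx":-0.0014,"dy":-0.001,"dz":0.009,"roll":0,"fingers":1},{"dx":-0.0014,"dy":-0.001,"dz":0.009,"roll":0,"fingers":1},{"dx":-0.0014,"dy":-0.001,"dz":0.009,"roll":0,"fingers":1}], "squeeze": 90}}

```text
time: 5.7
tool_pos: [0.4844, -0.2465, -0.0358]
tcp_rot: [-0.461, 3.107, -0.001]
wrist_force: [-0.7, -0.7, 4.3]
width: 0.119
grip_force: 89.5
```

```bash
python3 -c "
from h import *
go(.484,-.2465,-.035)"
```

```text
t 5.7 tcp [ 0.4844 -0.2465 -0.0358] yaw -163.13 tilt [-5.e-04 -7.e-04 -1.e+00] q [-0.52  0.27  2.07 -0.    0.8  -2.38] F [-0.7 -0.7  4.3] w 0.1193472512198049
shift [ 0.0004  0.0001 -0.0008] roll None
```

>>> {"api": "step_arm", "payload": {"commands": [{"dx":0,"dy":0,"dz":-0.04,"roll":0,"fingers":1},{"dx":0,"dy":0,"dz":-0.09,"roll":0,"fingers":1},{"dx":0,"dy":0,"dz":-0.15,"roll":0,"fingers":1},{"dx":-0.05,"dy":0.05,"dz":-0.18,"roll":10,"fingers":1},{"dx":-0.09,"dy":0.1,"dz":-0.18,"roll":18,"fingers":1},{"dx":-0.13,"dy":0.15,"dz":-0.18,"roll":26,"fingers":1},{"dx":-0.17,"dy":0.2,"dz":-0.18,"roll":34,"fingers":1},{"dx":-0.19,"dy":0.24,"dz":-0.18,"roll":40.4,"fingers":1}]}}

```text
time: 6.7
tool_pos: [0.5962, 0.0397, 0.143]
tcp_rot: [-0.647, -3.074, 0.0]
wrist_force: [1.1, -0.0, -0.9]
width: 0.118
grip_force: 88.9
```

```bash
python3 -c "
from h import *
go(.607,.09,.144,156.5)"
```

```text
t 6.7 tcp [0.5962 0.0397 0.143 ] yaw 156.24 tilt [ 5.e-04 -2.e-04 -1.e+00] q [ 0.02  0.16  1.83  0.    1.16 -1.13] F [ 1.1 -0.  -0.9] w 0.1184694849832773
shift [ 0.0104  0.0504 -0.001 ] roll -0.26
```

>>> {"api": "step_arm", "payload": {"commands": [{"dx":0.01,"dy":0.025,"dz":0,"roll":-0.3,"fingers":1},{"dx":0.01,"dy":0.05,"dz":0,"roll":-0.3,"fingers":1},{"dx":0.01,"dy":0.05,"dz":0,"roll":-0.3,"fingers":1},{"dx":0.01,"dy":0.05,"dz":0,"roll":-0.3,"fingers":1}]}}

```text
time: 7.2
tool_pos: [0.6066, 0.0868, 0.1432]
tcp_rot: [-0.633, -3.076, 0.001]
wrist_force: [-0.8, 0.5, -1.5]
width: 0.115
grip_force: 89.0
```

```bash
python3 -c "
from h import *
go(.607,.09,.144,156.5)
p,d=snap('wrist','w6');q,_=snap('top','t6')
a=cv2.resize(q[110:250,210:310],(300,420),interpolation=cv2.INTER_CUBIC)
cv2.imwrite('pics/c6.png',np.hstack([cv2.resize(p[60:340,130:463],None,fx=1.5,fy=1.5),a]))"
```

```text
t 7.2 tcp [0.6066 0.0868 0.1432] yaw 156.74 tilt [ 5.e-04 -9.e-04 -1.e+00] q [ 0.1   0.18  1.8  -0.    1.16 -1.06] F [-0.8  0.5 -1.5] w 0.1154708686862186
shift [ 0.0009  0.0031 -0.0008] roll 0.24
```

View pics/c6.png

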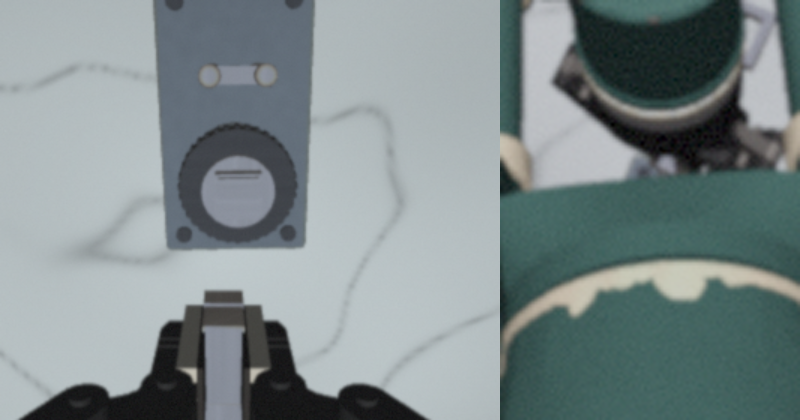

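```bash
python3 -c "
from h import *
C=lambda x,y:(130+x/1.5,60+y/1.5)
ang=lambda d:np.degrees(np.arctan2(d[1],d[0]))
a,b=w('w6',*C(208,76),.097),w('w6',*C(267,74.5),.097)
s=w('w6',*C(238.5,192),.084)
print('pins',a,b,np.linalg.norm(a-b),w('w6',*C(208,76))[2])
m=(a+b)/2;print('axis',s,w('w6',*C(238.5,210)),'dist',np.linalg.norm((s-m)[:2]),'ang',ang(s-m),'perp',ang(b-a))
r=w('w6',*C(238,183),.075);print('ring',r,ang(r-m))
L=[w('w6',*C(*q),.02) for q in((155,20),(168,240),(315,20),(304,240))];print('sides',ang(L[1]-L[0]),ang(L[3]-L[2]))
e=w('w6',*C(223,310));print('block',[w('w6',*C(223,v)).round(4).tolist() for v in (297,310,318,340,380,400)], w('w6',*C(223,395)))
k=w('w2',279.6,274.2,.009);print('k',k)
# shoulder by threshold
a=np.load('pics/w6.npz');d=a['d'];P=np.array([w('w6',u,v) for v in range(150,230) for u in range(240,340) if d[v,u]>0])
for lo,hi in((.081,.087),(.092,.099),(.072,.078)):
  q=P[(P[:,2]>lo)&(P[:,2]<hi)]; q=q[np.hypot(*(q[:,:2]-s[:2]).T)<.04];c,rr=cv2.minEnclosingCircle((q[:,:2]*1000).astype(np.float32)); print(lo,len(q),q.mean(0),c,rr)
"
```

```text
pins [0.53472379 0.11097096 0.097     ] [0.54420541 0.13460228 0.097     ] 0.025462527985270083 0.09704227705451299
axis [0.59069379 0.10226342 0.084     ] [0.59611683 0.09964595 0.09485591] dist 0.055187242488573124 ang -21.831803212832103 perp 68.13781402874208
ring [0.58849055 0.10320058 0.075     ] -21.776886993142647
sides -22.04932319981563 -23.01640003982997
block [[0.5941, 0.0924, 0.1853], [0.5948, 0.0922, 0.1925], [0.5314, 0.1193, 0.324], [0.599, 0.0903, 0.2014], [0.6101, 0.0856, 0.2027], [0.6173, 0.0825, 0.2013]] [0.61604806 0.08301814 0.20074768]
k [ 0.56587863 -0.22130476  0.009     ]
0.081 858 [0.58764185 0.10253031 0.08442045] (590.2362060546875, 101.83124542236328) 18.099611282348633
0.092 859 [0.58972415 0.10217502 0.0950088 ] (590.0834350585938, 101.60533905029297) 15.045536994934082
0.072 2770 [0.58827333 0.10245043 0.0753277 ] (590.3507080078125, 101.96830749511719) 30.82645034790039
```

>>> {"api": "step_arm", "payload": {"commands": [{"dx":0.05,"dy":0.003,"dz":0,"roll":-1.1,"fingers":1},{"dx":0.09,"dy":0.0058,"dz":0,"roll":-1.1,"fingers":1},{"dx":0.106,"dy":0.0058,"dz":0.02,"roll":-1.1,"fingers":1},{"dx":0.106,"dy":0.0058,"dz":0.05,"roll":-1.1,"fingers":1},{"dx":0.106,"dy":0.0058,"dz":0.06,"roll":-1.1,"fingers":1},{"dx":0.106,"dy":0.0058,"dz":0.06,"roll":-1.1,"fingers":1},{"dx":0.106,"dy":0.0058,"dz":0.06,"roll":-1.1,"fingers":1}]}}

```text
time: 8.18
tool_pos: [0.5129, 0.1346, 0.0849]
tcp_rot: [0.604, 3.081, 0.001]
wrist_force: [-0.4, 0.1, -1.6]
width: 0.119
grip_force: 88.9
```

```bash
python3 -c "
from h import *
go(.5115,.1340,.0482,157.8)"
```

```text
t 8.175 tcp [0.5129 0.1346 0.0849] yaw 157.83 tilt [-0.0016  0.0011 -1.    ] q [ 0.21  0.09  2.02 -0.    1.03 -0.97] F [-0.4  0.1 -1.6] w 0.11858855982112133
shift [ 0.0012 -0.0011  0.0367] roll 0.03
```

>>> {"api": "step_arm", "payload": {"commands": [{"dx":0.001,"dy":-0.001,"dz":0.008,"roll":0,"fingers":1},{"dx":0.001,"dy":-0.001,"dz":0.014,"roll":0,"fingers":1},{"dx":0.001,"dy":-0.001,"dz":0.019,"roll":0,"fingers":1},{"dx":0.001,"dy":-0.001,"dz":0.023,"roll":0,"fingers":1},{"dx":0.001,"dy":-0.001,"dz":0.026,"roll":0,"fingers":1},{"dx":0.001,"dy":-0.001,"dz":0.028,"roll":0,"fingers":1},{"dx":0.001,"dy":-0.001,"dz":0.028,"roll":0,"fingers":1}]}}

```text
time: 9.05
tool_pos: [0.5104, 0.1343, 0.0559]
tcp_rot: [0.603, 3.083, 0.0]
wrist_force: [-0.3, 0.1, -0.0]
width: 0.118
grip_force: 89.2
```

```bash
python3 -c "
from h import *
go(.5115,.1340,.0482,157.8);print(read_state()['torque'])"
```

```text
t 9.05 tcp [0.5104 0.1343 0.0559] yaw 157.87 tilt [-0.e+00  1.e-04 -1.e+00] q [ 0.21  0.12  2.05  0.    0.97 -0.97] F [-0.3  0.1 -0. ] w 0.11768692588315335
shift [-0.0011  0.0002  0.0077] roll 0.07
[-0.01679655  0.10766718 -0.00569363]
```

>>> {"api": "step_arm", "payload": {"commands": [{"dx":-0.0007,"dy":0,"dz":0.001,"roll":0,"fingers":1},{"dx":-0.0007,"dy":0,"dz":0.002,"roll":0,"fingers":1},{"dx":-0.0007,"dy":0,"dz":0.0035,"roll":0,"fingers":1},{"dx":-0.0007,"dy":0,"dz":0.005,"roll":0,"fingers":1},{"dx":-0.0007,"dy":0,"dz":0.006,"roll":0,"fingers":1},{"dx":-0.0007,"dy":0,"dz":0.007,"roll":0,"fingers":1},{"dx":-0.0007,"dy":0,"dz":0.0077,"roll":0,"fingers":1}]}}

```text
time: 9.93
tool_pos: [0.5109, 0.1339, 0.0481]
tcp_rot: [-0.603, -3.083, 0.0]
wrist_force: [-2.5, -0.5, 2.9]
width: 0.114
grip_force: 89.4
```

```bash
python3 -c "
from h import *
go(.5115,.1340,.0482,157.8);print(read_state()['torque'])"
```

```text
t 9.925 tcp [0.5109 0.1339 0.0481] yaw 157.87 tilt [ 2.e-04 -1.e-04 -1.e+00] q [ 0.21  0.13  2.06  0.    0.96 -0.98] F [-2.5 -0.5  2.9] w 0.11420582984552842
shift [-0.0005  0.0003 -0.0001] roll 0.07
[-0.05424785  0.23618902 -0.06701155]
```

>>> {"api": "step_arm", "payload": {"commands": [{"dx":-0.0003,"dy":0,"dz":0.001,"roll":0,"fingers":1},{"dx":-0.0003,"dy":0,"dz":0.001,"roll":0,"fingers":0.5},{"dx":-0.0003,"dy":0,"dz":0.001,"roll":0,"fingers":0},{"dx":-0.0003,"dy":0,"dz":0.001,"roll":0,"fingers":-0.3},{"dx":-0.0003,"dy":0,"dz":0.001,"roll":0,"fingers":-0.3},{"dx":-0.0003,"dy":0,"dz":-0.04,"roll":0,"fingers":-0.3},{"dx":-0.0003,"dy":0,"dz":-0.09,"roll":0,"fingers":-0.3},{"dx":-0.05,"dy":0,"dz":-0.1,"roll":0,"fingers":-1}]}}

```text
time: 10.92
tool_pos: [0.5588, 0.1165, 0.1528]
tcp_rot: [0.598, 3.078, 0.005]
wrist_force: [0.7, 0.1, 0.3]
width: 0.842
grip_force: 0.0
```

>>> {"api": "step_arm", "payload": {"commands": [{"dx":-0.05,"dy":0,"dz":0,"roll":0,"fingers":-1},{"dx":-0.05,"dy":0,"dz":0,"roll":0,"fingers":-1},{"dx":-0.05,"dy":0,"dz":0,"roll":0,"fingers":-1}]}}

```text
time: 11.3
tool_pos: [0.6027, 0.0963, 0.1472]
tcp_rot: [-0.603, -3.081, 0.0]
wrist_force: [-1.4, 1.4, 0.4]
width: 1.0
grip_force: 0.0
```

```bash
python3 -c "
from h import *
go(.5902,.1019,.15,202.8)
p,d=snap('wrist','w7')
J=np.array([.5902,.1019]);th=np.radians(-22.2);Rm=np.array([[np.cos(th),np.sin(th)],[-np.sin(th),np.cos(th)]])
P=np.array([w('w7',u,v) for v in range(0,330) for u in range(150,420) if d[v,u]>0]);q=np.c_[(P[:,:2]-J)@Rm.T,P[:,2]]*1000
np.save('pics/q7.npy',q)
sel=lambda x0,x1,y0,y1:q[(q[:,0]>x0)&(q[:,0]<x1)&(q[:,1]>y0)&(q[:,1]<y1)]
for r in((-97,-73,-4,4),(-66,-60,-4,4),(-48,-25,-4,4),(-17,-13,-14,14),(14,17,-14,14),(-8,8,-8,8)):
  s=sel(*r);print(r,len(s),np.median(s[:,2]) if len(s) else 0)
s=q[(q[:,2]>90)&(q[:,2]<96)&(abs(q[:,0]+36)<12)&(abs(q[:,1])<10)];print('bar y',s[:,1].min(),s[:,1].max(),s[:,1].mean())
cv2.imwrite('pics/c7.png',cv2.resize(p[0:330,130:450],None,fx=1.8,fy=1.8))"
```

```text
t 11.3 tcp [0.6027 0.0963 0.1472] yaw 157.84 tilt [ 2.e-03 -7.e-04 -1.e+00] q [ 0.12  0.18  1.8   0.    1.17 -1.07] F [-1.4  1.4  0.4] w 1.0004373928345451
shift [ 0.0137  0.0005 -0.0028] roll -44.96
(-97, -73, -4, 4) 552 106.67599480947074
(-66, -60, -4, 4) 108 93.52936765295925
(-48, -25, -4, 4) 371 93.39786581615894
(-17, -13, -14, 14) 213 93.55105379010121
(14, 17, -14, 14) 142 93.41750364640833
(-8, 8, -8, 8) 479 95.47894328720038
bar y -5.655325789843788 5.635321600520399 -0.01755829859085088
```

View pics/c7.png

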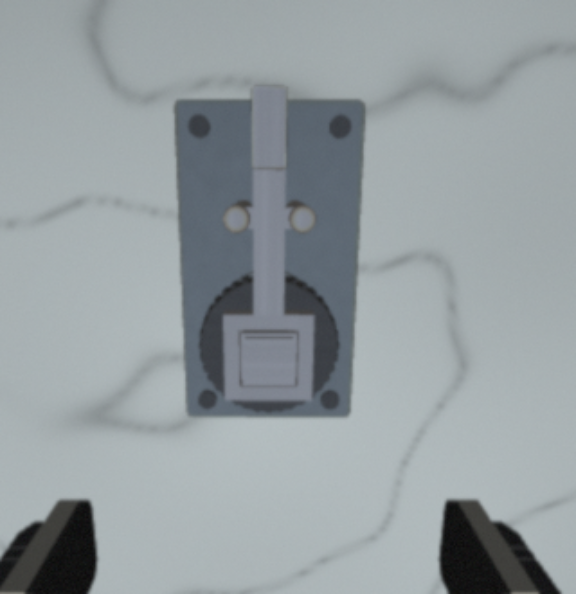

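The key is seated: its top face is flat at 93.4 mm, the bar is centred between the pins (y ±5.6 mm) and the head shows through the window. Next is the ring.

>>> {"api": "step_arm", "payload": {"commands": [{"dx":0.0137,"dy":0.0005,"dz":0,"roll":-10,"fingers":-1},{"dx":0.0137,"dy":0.0005,"dz":0,"roll":-20,"fingers":-1},{"dx":0.0137,"dy":0.0005,"dz":0,"roll":-30,"fingers":-1},{"dx":0.0137,"dy":0.0005,"dz":0,"roll":-40,"fingers":-1},{"dx":0.0137,"dy":0.0005,"dz":0.03,"roll":-45,"fingers":-1},{"dx":0.0137,"dy":0.0005,"dz":0.05,"roll":-45,"fingers":-1},{"dx":0.0137,"dy":0.0005,"dz":0.06,"roll":-45,"fingers":-1},{"dx":0.0137,"dy":0.0005,"dz":0.06,"roll":-45,"fingers":-1}]}}

```text
time: 12.35
tool_pos: [0.5901, 0.1019, 0.087]
tcp_rot: [0.622, -3.077, -0.0]
wrist_force: [0.7, 0.5, -0.2]
width: 1.002
grip_force: 0.0
```

```bash
python3 -c "
from h import *
go(.5902,.1019,.001,202.8)"
```

```text
t 12.35 tcp [0.5901 0.1019 0.087 ] yaw -157.16 tilt [ 2.e-03  6.e-04 -1.e+00] q [ 0.13  0.21  1.88  0.    1.06 -1.84] F [ 0.7  0.5 -0.2] w 1.002126429618373
shift [-0.0003 -0.0001  0.086 ] roll 0.04
```

>>> {"api": "step_arm", "payload": {"commands": [{"dx":0,"dy":0,"dz":0.03,"roll":0,"fingers":-1},{"dx":0,"dy":0,"dz":0.055,"roll":0,"fingers":-1},{"dx":0,"dy":0,"dz":0.075,"roll":0,"fingers":-1},{"dx":0,"dy":0,"dz":0.086,"roll":0,"fingers":-1},{"dx":0,"dy":0,"dz":0.086,"roll":0,"fingers":-1}]}}

```text
time: 12.98
tool_pos: [0.5907, 0.1018, 0.0014]
tcp_rot: [0.622, -3.078, -0.0]
wrist_force: [-0.4, 0.0, 0.9]
width: 1.001
grip_force: 0.0
```

```bash
python3 -c "
from h import *
go(.5902,.1019,.001,202.8);print(read_state()['torque'])
p,d=snap('wrist','w8')
J=np.array([.5902,.1019])
P=np.array([[*w('w8',u,v),u,v] for v in range(150,419,3) for u in range(60,500,3) if d[v,u]>0])
r=np.hypot(*(P[:,:2]-J).T);m=(r>.036)&(r<.075)&(P[:,2]>.03)&(P[:,2]<.08)
s=P[m];print(s[s[:,2].argsort()][:40:2].round(3))"
```

```text
t 12.975 tcp [0.5907 0.1018 0.0014] yaw -157.14 tilt [ 1.2e-03  3.0e-04 -1.0e+00] q [ 0.13  0.31  1.93 -0.    0.9  -1.84] F [-0.4  0.   0.9] w 1.0005103008634249
shift [0.0004 0.0003 0.0004] roll 0.06
[-0.04798303 -0.01370007  0.04404188]
[[5.38e-01 1.07e-01 3.10e-02 3.33e+02 1.80e+02]
 [5.30e-01 1.10e-01 3.20e-02 3.48e+02 1.68e+02]
 [5.30e-01 1.09e-01 3.30e-02 3.45e+02 1.68e+02]
 [5.32e-01 1.07e-01 3.50e-02 3.39e+02 1.71e+02]
 [5.32e-01 1.07e-01 3.70e-02 3.42e+02 1.71e+02]
 [5.33e-01 1.06e-01 3.80e-02 3.39e+02 1.74e+02]
 [5.37e-01 1.07e-01 3.90e-02 3.36e+02 1.83e+02]
 [5.36e-01 1.06e-01 4.00e-02 3.36e+02 1.80e+02]
 [5.34e-01 1.06e-01 4.10e-02 3.39e+02 1.77e+02]
 [5.31e-01 1.07e-01 4.30e-02 3.45e+02 1.74e+02]
 [5.30e-01 1.10e-01 4.50e-02 3.54e+02 1.74e+02]
 [5.31e-01 1.08e-01 4.50e-02 3.48e+02 1.74e+02]
 [5.36e-01 1.06e-01 4.60e-02 3.39e+02 1.83e+02]
 [5.37e-01 1.06e-01 4.70e-02 3.39e+02 1.86e+02]
 [5.32e-01 1.07e-01 4.80e-02 3.45e+02 1.77e+02]
 [5.39e-01 1.08e-01 5.00e-02 3.42e+02 1.95e+02]
 [5.34e-01 1.06e-01 5.10e-02 3.42e+02 1.83e+02]
 [5.33e-01 1.06e-01 5.10e-02 3.45e+02 1.80e+02]
 [5.35e-01 1.06e-01 5.20e-02 3.42e+02 1.86e+02]
 [6.01e-01 6.00e-02 5.30e-02 1.80e+02 2.82e+02]]
```

>>> {"api": "step_arm", "payload": {"commands": [{"dx":0,"dy":0,"dz":0,"roll":0,"fingers":0},{"dx":0,"dy":0,"dz":0,"roll":0,"fingers":0.3},{"dx":0,"dy":0,"dz":0,"roll":0,"fingers":1},{"dx":0,"dy":0,"dz":0,"roll":0,"fingers":1}], "squeeze": 50}}

```text
time: 13.52
tool_pos: [0.5921, 0.1022, 0.0035]
tcp_rot: [-0.622, 3.077, 0.0]
wrist_force: [-1.5, 1.4, 5.6]
width: 0.689
grip_force: 53.1
```

```bash
python3 -c "
from h import *
go(.5902,.1019,.001,202.8);print(read_state()['torque'])"
```

```text
t 13.525 tcp [0.5921 0.1022 0.0035] yaw -157.13 tilt [-2.e-03 -3.e-04 -1.e+00] q [ 0.13  0.31  1.93  0.    0.9  -1.84] F [-1.5  1.4  5.6] w 0.6889750941426388
shift [0.0019 0.0005 0.0024] roll 0.07
[ 0.22983729  0.27451398 -0.03196535]
```

>>> {"api": "step_arm", "payload": {"commands": [{"dx":0,"dy":0,"dz":0.0002,"roll":2.5,"fingers":1},{"dx":0,"dy":0,"dz":0.0003,"roll":5,"fingers":1},{"dx":0,"dy":0,"dz":0.0005,"roll":7.5,"fingers":1},{"dx":0,"dy":0,"dz":0.0007,"roll":10,"fingers":1},{"dx":0,"dy":0,"dz":0.0008,"roll":12,"fingers":1}]}}

```text
time: 14.15
tool_pos: [0.5922, 0.1018, 0.0031]
tcp_rot: [-0.296, 3.125, -0.0]
wrist_force: [-2.6, -0.8, 7.9]
width: 0.689
grip_force: 53.4
```

```bash
cat >>h.py <<'E'
def tq():
    s=read_state(); m=R.from_rotvec(s['tcp_rot']).as_matrix(); print(s['time'],s['tool_pos'].round(4),'yaw',np.degrees(np.arctan2(m[1,0],m[0,0])).round(2),'F',s['wrist_force'].round(1),'M',s['torque'].round(3),'q6t',round(s['joint_torque'][5],3),'w',round(s['width'],3),round(s['grip_force'],1))
E
python3 -c "
from h import *
tq()"
```

```text
14.15 [0.5922 0.1018 0.0031] yaw -169.18 F [-2.6 -0.8  7.9] M [0.057 0.384 0.118] q6t -0.148 w 0.689 53.4
```

>>> {"api": "step_arm", "payload": {"commands": [{"dx":0,"dy":0,"dz":0.0002,"roll":2,"fingers":1},{"dx":0,"dy":0,"dz":0.0003,"roll":4,"fingers":1},{"dx":0,"dy":0,"dz":0.0004,"roll":6,"fingers":1},{"dx":0,"dy":0,"dz":0.0004,"roll":6,"fingers":1}]}}

```text
time: 14.65
tool_pos: [0.5923, 0.1017, 0.0026]
tcp_rot: [-0.133, 3.137, -0.0]
wrist_force: [-1.7, -1.6, 7.5]
width: 0.688
grip_force: 53.5
```

```bash
python3 -c "
from h import *
tq()"
```

```text
14.65 [0.5923 0.1017 0.0026] yaw -175.14 F [-1.7 -1.6  7.5] M [-0.039  0.378 -0.005] q6t 0.053 w 0.688 53.5
```

>>> {"api": "step_arm", "payload": {"commands": [{"dx":0,"dy":0,"dz":0.0001,"roll":1,"fingers":1},{"dx":0,"dy":0,"dz":0.0002,"roll":2,"fingers":1},{"dx":0,"dy":0,"dz":0.0003,"roll":3,"fingers":1}]}}

```text
time: 15.02
tool_pos: [0.5923, 0.1016, 0.0024]
tcp_rot: [-0.051, 3.139, -0.001]
wrist_force: [-3.1, -2.9, 8.9]
width: 0.685
grip_force: 53.5
```

```bash
python3 -c "
from h import *
tq()"
```

```text
15.025 [0.5923 0.1016 0.0024] yaw -178.14 F [-3.1 -2.9  8.9] M [-0.087  0.456  0.158] q6t -0.027 w 0.685 53.5
```

```bash
cat >>h.py <<'E'
def tqa(n=5):
    M=[];F=[]
    for i in range(n): s=read_state();M.append(s['torque'][2]);F.append(s['wrist_force']);read_camera('top')
    tq();print('Mz avg',np.mean(M).round(3),'sd',np.std(M).round(3),'F',np.mean(F,0).round(1))
E
python3 -c "
from h import *
tqa()"
```

```text
15.275 [0.5923 0.1016 0.0024] yaw -178.13 F [-2.  -0.9  8.6] M [-0.07   0.383  0.028] q6t -0.012 w 0.687 53.5
Mz avg 0.026 sd 0.069 F [-2.6 -2.2  8.5]
```

>>> {"api": "step_arm", "payload": {"commands": [{"dx":0,"dy":0,"dz":0.0001,"roll":1,"fingers":1},{"dx":0,"dy":0,"dz":0.0002,"roll":2,"fingers":1},{"dx":0,"dy":0,"dz":0.0003,"roll":3,"fingers":1},{"dx":0,"dy":0,"dz":0.0003,"roll":4,"fingers":1}]}}

```text
time: 15.78
tool_pos: [0.5922, 0.1015, 0.0021]
tcp_rot: [0.059, 3.139, -0.001]
wrist_force: [-3.2, -2.1, 8.8]
width: 0.687
grip_force: 53.5
```

```bash
python3 -c "
from h import *
tqa()"
```

```text
16.025 [0.5923 0.1015 0.0021] yaw 177.87 F [-2.9 -1.2  9.7] M [-0.192  0.408  0.028] q6t -0.012 w 0.685 53.6
Mz avg 0.021 sd 0.063 F [-2.7 -2.7  8.7]
```

>>> {"api": "step_arm", "payload": {"commands": [{"dx":0,"dy":0,"dz":0.0001,"roll":1,"fingers":1},{"dx":0,"dy":0,"dz":0.0002,"roll":2,"fingers":1},{"dx":0,"dy":0,"dz":0.0003,"roll":3,"fingers":1}]}}

```text
time: 16.4
tool_pos: [0.5923, 0.1014, 0.0019]
tcp_rot: [0.141, 3.136, -0.001]
wrist_force: [-2.9, -2.2, 9.4]
width: 0.685
grip_force: 53.6
```

```bash
python3 -c "
from h import *
tqa()"
```

```text
16.65 [0.5922 0.1014 0.0019] yaw 174.88 F [-3.3 -3.1  8.6] M [-0.147  0.386 -0.048] q6t -0.012 w 0.688 53.6
Mz avg 0.005 sd 0.053 F [-3.  -2.4  9.7]
```

>>> {"api": "step_arm", "payload": {"commands": [{"dx":0,"dy":0,"dz":0.0001,"roll":1,"fingers":1},{"dx":0,"dy":0,"dz":0.0002,"roll":2,"fingers":1},{"dx":0,"dy":0,"dz":0.0003,"roll":3,"fingers":1},{"dx":0,"dy":0,"dz":0.0003,"roll":4,"fingers":1}]}}

```text
time: 17.15
tool_pos: [0.5923, 0.1013, 0.0017]
tcp_rot: [0.25, 3.129, -0.001]
wrist_force: [-2.2, -2.7, 8.2]
width: 0.688
grip_force: 53.6
```

```bash
python3 -c "
from h import *
tqa()"
```

```text
17.4 [0.5922 0.1013 0.0016] yaw 170.88 F [-3.3 -2.5  8.9] M [-0.269  0.378 -0.047] q6t -0.013 w 0.691 53.6
Mz avg 0.042 sd 0.054 F [-2.8 -2.6  9.2]
```

>>> {"api": "step_arm", "payload": {"commands": [{"dx":0,"dy":0,"dz":0.0001,"roll":1,"fingers":1},{"dx":0,"dy":0,"dz":0.0002,"roll":2,"fingers":1},{"dx":0,"dy":0,"dz":0.0003,"roll":3,"fingers":1}]}}

```text
time: 17.77
tool_pos: [0.5923, 0.1012, 0.0015]
tcp_rot: [0.332, 3.122, -0.001]
wrist_force: [-2.9, -2.9, 9.9]
width: 0.687
grip_force: 53.7
```

```bash
python3 -c "
from h import *
tqa()"
```

```text
18.025 [0.5922 0.1012 0.0014] yaw 167.88 F [-3.4 -4.2  9.7] M [-0.288  0.382 -0.041] q6t -0.013 w 0.686 53.7
Mz avg 0.02 sd 0.072 F [-3.2 -3.4  9.8]
```

>>> {"api": "step_arm", "payload": {"commands": [{"dx":0,"dy":0,"dz":0.0001,"roll":1,"fingers":1},{"dx":0,"dy":0,"dz":0.0002,"roll":2,"fingers":1},{"dx":0,"dy":0,"dz":0.0003,"roll":3,"fingers":1}]}}

```text
time: 18.4
tool_pos: [0.5922, 0.1011, 0.0012]
tcp_rot: [0.413, 3.112, -0.001]
wrist_force: [-3.4, -4.0, 10.7]
width: 0.689
grip_force: 53.7
```

```bash
python3 -c "
from h import *
tqa()"
```

```text
18.65 [0.5922 0.1011 0.0012] yaw 164.88 F [-4.1 -3.8 10. ] M [-0.331  0.54   0.065] q6t -0.014 w 0.691 53.7
Mz avg 0.008 sd 0.041 F [-4.  -3.3 10.7]
```

>>> {"api": "step_arm", "payload": {"commands": [{"dx":0,"dy":0,"dz":0.0001,"roll":1,"fingers":1},{"dx":0,"dy":0,"dz":0.0002,"roll":2,"fingers":1},{"dx":0,"dy":0,"dz":0.0003,"roll":3,"fingers":1}]}}

```text
time: 19.02
tool_pos: [0.5922, 0.101, 0.001]
tcp_rot: [0.495, 3.1, -0.001]
wrist_force: [-3.5, -3.0, 11.0]
width: 0.688
grip_force: 53.8
```

```bash
python3 -c "
from h import *
tqa()"
```

```text
19.275 [0.5922 0.101  0.001 ] yaw 161.88 F [-4.1 -4.  10.8] M [-0.351  0.596  0.029] q6t -0.016 w 0.69 53.8
Mz avg -0.002 sd 0.071 F [-3.6 -4.1 11.2]
```

>>> {"api": "step_arm", "payload": {"commands": [{"dx":0,"dy":0,"dz":0.0001,"roll":1,"fingers":1},{"dx":0,"dy":0,"dz":0.0002,"roll":2,"fingers":1},{"dx":0,"dy":0,"dz":0.0003,"roll":3,"fingers":1}]}}

```text
time: 19.65
tool_pos: [0.5921, 0.101, 0.0008]
tcp_rot: [0.576, 3.086, -0.001]
wrist_force: [-3.7, -4.4, 12.0]
width: 0.686
grip_force: 53.8
```

```bash
python3 -c "
from h import *
tqa()"
```

```text
19.9 [0.5921 0.101  0.0008] yaw 158.88 F [-4.1 -3.9 11.4] M [-0.387  0.526 -0.082] q6t -0.017 w 0.688 53.9
Mz avg 0.013 sd 0.079 F [-3.9 -4.2 11.8]
```

>>> {"api": "step_arm", "payload": {"commands": [{"dx":0,"dy":0,"dz":0.0001,"roll":1,"fingers":1},{"dx":0,"dy":0,"dz":0.0002,"roll":2,"fingers":1},{"dx":0,"dy":0,"dz":0.0003,"roll":3,"fingers":1}]}}

```text
time: 20.27
tool_pos: [0.5921, 0.1009, 0.0006]
tcp_rot: [0.656, 3.07, -0.002]
wrist_force: [-5.4, -4.5, 12.8]
width: 0.684
grip_force: 54.0
```

```bash
python3 -c "
from h import *
tqa()"
```

```text
20.525 [5.921e-01 1.009e-01 5.000e-04] yaw 155.88 F [-4.5 -3.5 12.9] M [-0.497  0.663 -0.055] q6t -0.023 w 0.694 53.9
Mz avg 0.004 sd 0.057 F [-4.6 -4.5 12.4]
```

>>> {"api": "step_arm", "payload": {"commands": [{"dx":0,"dy":0,"dz":0.0,"roll":1,"fingers":1},{"dx":0,"dy":0,"dz":0.0001,"roll":2,"fingers":1},{"dx":0,"dy":0,"dz":0.0001,"roll":3,"fingers":1}]}}

```text
time: 20.9
tool_pos: [0.5921, 0.1008, 0.0005]
tcp_rot: [0.735, 3.052, -0.002]
wrist_force: [-5.4, -5.4, 12.7]
width: 0.681
grip_force: 54.0
```

```bash
python3 -c "
from h import *
tqa()"
```

```text
21.15 [5.921e-01 1.008e-01 5.000e-04] yaw 152.93 F [-5.7 -4.1 12.9] M [-0.424  0.657  0.212] q6t 0.221 w 0.687 54.0
Mz avg 0.275 sd 0.095 F [-5.7 -5.1 12.9]
```

>>> {"api": "step_arm", "payload": {"commands": [{"dx":0,"dy":0,"dz":0.0,"roll":1,"fingers":1},{"dx":0,"dy":0,"dz":0.0001,"roll":2,"fingers":1},{"dx":0,"dy":0,"dz":0.0001,"roll":3,"fingers":1}]}}

```text
time: 21.52
tool_pos: [0.5921, 0.1007, 0.0005]
tcp_rot: [0.813, 3.032, -0.002]
wrist_force: [-5.2, -5.4, 13.6]
width: 0.689
grip_force: 54.0
```

```bash
python3 -c "
from h import *
tqa()"
```

```text
21.775 [5.921e-01 1.007e-01 5.000e-04] yaw 149.99 F [-4.5 -5.2 13.9] M [-0.448  0.708  0.588] q6t 0.575 w 0.686 54.0
Mz avg 0.615 sd 0.092 F [-5.3 -4.9 13.8]
```

>>> {"api": "step_arm", "payload": {"commands": [{"dx":0,"dy":0,"dz":0.0001,"roll":1,"fingers":1},{"dx":0,"dy":0,"dz":0.0001,"roll":2,"fingers":1},{"dx":0,"dy":0,"dz":0.0001,"roll":3,"fingers":1}]}}

```text
time: 22.15
tool_pos: [0.592, 0.1006, 0.0005]
tcp_rot: [0.89, 3.011, -0.003]
wrist_force: [-6.0, -5.3, 14.3]
width: 0.688
grip_force: 54.1
```

```bash
python3 -c "
from h import *
tqa()"
```

```text
22.4 [5.921e-01 1.006e-01 5.000e-04] yaw 147.07 F [-5.8 -4.6 14.1] M [-0.482  0.658  1.015] q6t 0.977 w 0.688 54.1
Mz avg 1.024 sd 0.104 F [-6.  -5.4 14.4]
```

I batched these turns without checking the torque between them. The last one went to 1.0 N m, past the 0.5 I wanted and above the 0.8 given as forcing. I'll stop turning and let go so the torque drops straight off.

>>> {"api": "step_arm", "payload": {"commands": [{"dx":0,"dy":0,"dz":0,"roll":0,"fingers":-1},{"dx":0,"dy":0,"dz":0,"roll":0,"fingers":-1},{"dx":0,"dy":0,"dz":0,"roll":0,"fingers":-1},{"dx":0,"dy":0,"dz":0,"roll":0,"fingers":-1},{"dx":0,"dy":0,"dz":-0.03,"roll":0,"fingers":-1},{"dx":0,"dy":0,"dz":-0.08,"roll":0,"fingers":-1},{"dx":0,"dy":0,"dz":-0.13,"roll":0,"fingers":-1},{"dx":0,"dy":0,"dz":-0.14,"roll":0,"fingers":-1}]}}

```text
time: 23.4
tool_pos: [0.5945, 0.1024, 0.1428]
tcp_rot: [0.893, 3.004, 0.005]
wrist_force: [-0.8, 0.6, -0.7]
width: 0.995
grip_force: 0.0
```

```bash
python3 -c "
from h import *
go(.6027,.0963,.1472,157.8)"
```

```text
t 23.4 tcp [0.5945 0.1024 0.1428] yaw 146.87 tilt [-0.0063  0.0055 -1.    ] q [ 0.13  0.16  1.82  0.    1.15 -0.86] F [-0.8  0.6 -0.7] w 0.9948419716866752
shift [-0.0103 -0.0006 -0.0044] roll -10.93
```

>>> {"api": "step_arm", "payload": {"commands": [{"dx":-0.0103,"dy":0,"dz":-0.004,"roll":-5,"fingers":-1},{"dx":-0.0103,"dy":0,"dz":-0.004,"roll":-10.9,"fingers":-1},{"dx":-0.0103,"dy":0,"dz":-0.004,"roll":-10.9,"fingers":-1}]}}

```text
time: 23.78
tool_pos: [0.599, 0.0961, 0.1405]
tcp_rot: [-0.607, -3.08, 0.001]
wrist_force: [-0.3, -0.3, -0.1]
width: 0.995
grip_force: 0.0
```

```bash
python3 -c "
from h import *
p,d=snap('wrist','w9')
J=np.array([.5902,.1019]);th=np.radians(-22.2);Rm=np.array([[np.cos(th),np.sin(th)],[-np.sin(th),np.cos(th)]])
P=np.array([w('w9',u,v) for v in range(0,330) for u in range(150,420) if d[v,u]>0]);q=np.c_[(P[:,:2]-J)@Rm.T,P[:,2]]*1000
for r in((-97,-73,-4,4),(-48,-25,-4,4),(-17,-13,-14,14),(14,17,-14,14),(-8,8,-8,8)):
  s=q[(q[:,0]>r[0])&(q[:,0]<r[1])&(q[:,1]>r[2])&(q[:,1]<r[3])];print(r,np.median(s[:,2]))
s=q[(q[:,2]>90)&(q[:,2]<96)&(q[:,0]<-25)&(abs(q[:,1])<10)]
for a,b in((-48,-36),(-36,-25)): t=s[(s[:,0]>a)&(s[:,0]<b)];print('bar y',t[:,1].mean())
r=np.hypot(q[:,0],q[:,1]);print('ring top',np.median(q[(r>27)&(r<30)&(q[:,0]>-15)&(q[:,2]>60)&(q[:,2]<80),2]))
q0=np.load('pics/q7.npy');r=np.hypot(q0[:,0],q0[:,1]);print('ring before',np.median(q0[(r>27)&(r<30)&(q0[:,0]>-15)&(q0[:,2]>60)&(q0[:,2]<80),2]))
cv2.imwrite('pics/c9.png',cv2.resize(p[120:240,210:350],None,fx=4.5,fy=4.5,interpolation=cv2.INTER_CUBIC))"
```

```text
(-97, -73, -4, 4) 106.42732858574975
(-48, -25, -4, 4) 93.54803062679132
(-17, -13, -14, 14) 93.25871854306382
(14, 17, -14, 14) 93.61223081315411
(-8, 8, -8, 8) 95.4412270909519
bar y 1.4116599044357268
bar y 0.9877526957081534
ring top 72.08767606966914
ring before 75.22041191001436
```

View pics/c9.png

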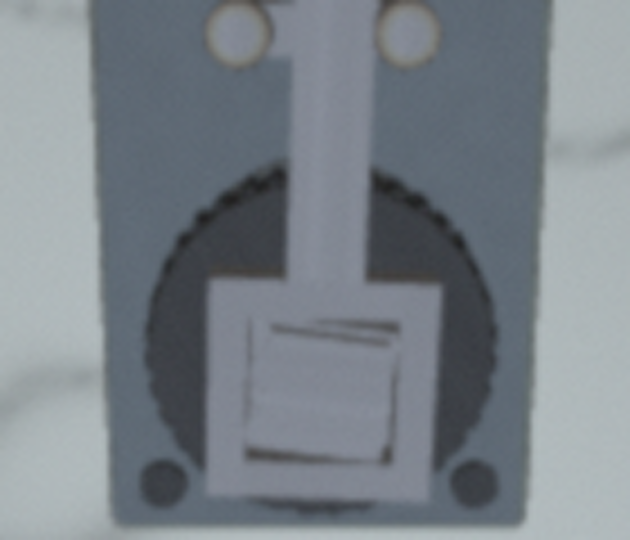

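The key is still flat and seated, with the bar against one pin at about 2°. The head has turned only about 7° (0.13 rad) within the key's play, and the ring is down 3.1 mm with its underside near 54 mm, which is in the collar's range. Handing in.

```bash
python3 -c "
from workcell import *
print(finish_job())"
```

```text
the job is handed in; nothing more can be done
None
```

The job is handed in, but I may have forced the ring: torque reached about 1.0 N m, over the 0.8 limit, before I let go, and the ring–collar force was not measured. At the last look the key sat flat between the pins, the barrel was about 0.13 rad off its setting, the ring was down 3.1 mm, and the gripper was clear.

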